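# Latch the ukulele mould shut

## Task

Shut the hinged ukulele mould on the bench so that the bent sides inside it are held for gluing: swing its loose half up against the fixed half, hook the draw latch's claw down into the slot of the keeper and draw it back until its lip bears on the keeper, then swing the lever over centre until it lies right down and the latch holds the two halves tight together. The claw is screwed in or out differently every time, so feel for the slot. The keeper's screws are small: work gently, gripping and pushing with no more than about 25 N, and leave the other things on the bench where they are.

Things in the scene. Friction and masses are not known exactly. Their poses are not given: they have to be found in the camera images.
- mould: Fixed half of the mould, pale plywood, 64 mm high. Origin: on the bench, on the seam, under the latch. z up; -y runs 331 mm along the seam to the upright tail hinge; +x into the fixed half, -x to the loose half. At the latch each half has a 32 mm high ear, y -46 to 46 (fixed: x 0 to 105); the full height starts at y -46. Lever pivot: axis along y at x 30, z 48.
- swing_half: Loose half. Origin on the tail hinge's axis at bench height; axes parallel to the mould's when shut. Starts 0.045 to 0.1 rad open, its ear swung out to -x; stays where it is left (1 to 2 N moves it at the ear). Shut, the wooden faces meet hard. Its ear is 32 mm high, x -85 to 0, y 285 to 377: push on the outer face, x -85.
- keeper (a point): Steel channel keeper on the loose half's ear. The point: middle of its slot's mouth (6.8 mm wide along x, open at both ends, 8 mm deep), level with the top of its walls, 10 mm over the ear, 24 mm long in y. The 6 mm thick wall on the latch's side is the nose, undercut on its slot side; the claw's lip pulls on it. Behind the slot lies a flat 13 mm thick block. Axes as the loose half's.
- lever: Lever. Origin on its pivot; x along the handle, y the pivot's axis, z out of its upper face. Right down on its stop, x lies along the mould's +x; it starts 1.0 to 1.25 rad up from that, stays where it is left unloaded, and swings up to 2.1. Dead centre is 0.07 rad up. With the claw hooked (its rod is sprung, 15 to 32 N) it takes 0.1 to 0.3 N m to shut; let go before dead centre, it springs open.
- lever_end (a point): Point on the lever handle's upper face, 60 mm from the pivot (x 60, z 6.4 in the lever's frame). The handle is a strap 22 mm wide in y, about 4 mm thick, ending 68 mm from the pivot; push on this face.
- claw: Claw. Origin: its swivel on the lever, 14 mm from the lever's pivot, 4 degrees under the lever's x. -x runs along the rod to the hook head; z up when level; y the swivel's axis. Starts raised 0.6 to 1.25 rad. The stiff swivel keeps it where it is left (1 N moves the head); it lifts out with the lever unless the lip already bears on the nose. Drawn back it drags at 5 to 10 N until the lip bears.
- thumb_tab (a point): Middle of the thumb tab on the hook head at MID adjustment (rides on the swivel: x -61.5, z 12 in the claw's frame). Tab 18 mm wide in y, 8.5 in x, z 3 to 21; pinch its sides. Under the head's far end hangs the lip, 2.8 mm thick, 14 wide, down to z -12.5, its end centred at x -67.1. The real tab and lip sit anywhere up to 5 mm nearer or further along x than said; this is not measured.
- glue_bottle: White glue bottle with a pointed nozzle, 67 mm across, 190 mm tall, a bystander; origin at the middle of its foot.
- caliper: Digital caliper lying flat, 62 x 190 x 14 mm, a bystander; origin under its middle.
- sanding_block: Cork sanding block, 67 x 112 x 30 mm, a bystander; origin under its middle.

How it is judged:
By the outcome, as a careful person would: the job done as asked, in the order asked, and still so for the second after the job is handed in, with the robot touching nothing.
It also fails if it takes over 72 s, if anything falls off the work surface, if the arm or the gripper's body presses on something with over 40 N, if the wrist force passes 120 N, or if a joint passes its speed limit or range.

## Robot

A 6-joint arm with a two-finger parallel gripper is mounted at the origin on a cart in front of the work surface, level with it; the furniture and walls round the work are solid. World frame = base frame: x ahead of the robot, y to its left, z up, the work surface at z = 0. Lengths are in m, angles in rad, forces in N, time in s.
With the tool pointing down it reaches from about 0.35 to 0.775 m from the base axis. Payload 5.5 kg.
Tool frame: the origin (TCP) lies at the very end of the fingers, on their centre line; the grasp point (between the pads) lies env.pinch_z behind it (env.pinch_z is the distance from the TCP to the grasp point, in m); z points along the fingers, y is the line along which they close (so a half turn about z gives the same grasp; the last joint's range is limited). The gripper opens to 85 mm and grips with 20 to 120 N. Pads are 22 mm wide; open, the fingers measure 114 mm over their backs; the gripper's body (76 mm by 85 mm) begins 54 mm behind the grasp point. The pads swing forward as they close: fully open they stand 13 mm farther back than shut.
Start: joints at [-1.446, 0.313, 0.046, 1.304, 0, 1.431], TCP at [0.15, -0.555, 0.231] pointing down, gripper open.
Joint ranges: [-2.76, 2.76], [-0.86, 1.69], [-1.03, 1.26], [-2.2, 2.34], [-1.47, 1.5], [-3.14, 3.14]. Speed limits (rad/s): [2.57, 2.57, 3.14, 3.14, 3.14, 3.14].

## Interface

Orientations are given as a unit quaternion [w, x, y, z].
In Python, from workcell import env, eyes gives the robot as it stands.
- The arm moves only by the shell command python3 -m jog 'ROWS' [FORCE]. ROWS is JSON, one flat list of numbers, 7 for each row, row after row: the shift along the world's x, y, z as a fraction of full scale, then the turn, a rotation vector about the world's x, y, z as a fraction of full scale, then the opening, from -1 (shut) to 1 (fully open), so that 0 is half open. A call has 1 to 12 rows; each row is the pose to reach, as a shift and turn from the pose commanded when the call began, turning the shorter way round; what a row does not reach only later rows make up. Full scale, the value 1, is 20 cm for a shift and pi rad for a turn. A row lasts 1/12 s, in which the tool goes at most 41.7 mm and 7.16 degrees, less where a joint would pass 70% of its speed; a pose out of reach is approached as far as the arm can. A call with a number of a shift or a turn outside -1 to 1 is refused whole. A call with a gripper value outside its range is refused whole. The fingers move at their own pace and stop on an object; FORCE is the grip in N (left out, the last holds). Time passes only in rows, so rows that repeat a pose let the fingers close. It gives the time, the measured TCP pose, the force, the opening and the grip force at its end, in the units of the state.
- env.get_state(): the state, without advancing time (a new reading comes with each control period).
- eyes.read_camera(name): name is "side" or "top"; returns (picture, depth): 480x640x3 uint8, red, green, blue; 480x640 float32, m along the optical axis (not along the pixel's ray), 0 where there is no reading.
- eyes.calibration(name): a dict with "fx", "fy", "cx", "cy" (pixels), "R" (3x3) and "t" (3): a world point X has camera coordinates R X + t. Camera axes: x right, y down, z forward; pixel columns grow to the right and rows downward; lengths in m; the calibration is good to about 2 mm. A picture is of the moment at which its call begins. calibration takes no time and is no camera call.
- env.hand_in(): hands the job in; it is judged then, once.
The state is a dict: "clock": time; "joint_pos": joint angles; "qvel": joint speeds; "tau": joint torques, N m; "tcp_pos": TCP position; "orientation": TCP orientation; "wrist_force": force on the tool from outside, world axes, zero at the start; "ft_torque": the same for the moment, N m; "finger_gap": finger opening in m; "grip_force": force on a finger pad.
Only numpy, scipy, OpenCV 4.12 (cv2) and the standard library are available. Lean on these libraries where they do the work, as an engineer would, in place of code of your own. Each camera call takes 0.05 s, during which the arm holds its last target. There are 200 camera calls.

## Working session

There is one attempt and no reset: what is moved stays moved. The work goes in short steps, Python scripts to look and compute and a shell command to move; the robot and the scene stay as the last step left them, time stands still between calls to the robot, and variables do not carry over. Pictures are saved under pics/ and viewed, at most 10 in all, crops included, and the job is handed in when it is done.

```bash
mkdir -p pics; cat > h.py <<'E'
import numpy as np, cv2
from workcell import env, eyes
def shot(n,f):
    p,d=eyes.read_camera(n); cv2.imwrite(f'pics/{f}.png',p[:,:,::-1]); np.save(f'pics/{f}.npy',d); return p,d
def w(n,f,u,v,z=None):
    d=np.load(f'pics/{f}.npy');c=eyes.calibration(n);R=np.array(c['R']);t=np.array(c['t'])
    r=np.array([(u-c['cx'])/c['fx'],(v-c['cy'])/c['fy'],1.])
    o=-R.T@t; q=R.T@r
    k=d[int(v),int(u)] if z is None else (z-o[2])/q[2]
    return (o+k*q).round(4)
E
python3 - <<'E'
from h import *
shot('top','t0');shot('side','s0')
print(env.get_state(),env.pinch_z)
for n in('top','side'):
    c=eyes.calibration(n);print(n,c['fx'],-np.array(c['R']).T@c['t'],np.round(c['R'],2))
E
```

```text
{'clock': 0.1, 'joint_pos': array([-1.44558768e+00,  3.13932584e-01,  4.51228023e-02,  1.30360588e+00,
        4.38632033e-05,  1.43121002e+00]), 'qvel': array([ 1.95512724e-04, -2.63813801e-03,  9.19062234e-04,  3.93031937e-04,
       -1.94413355e-03,  6.38225119e-05]), 'tau': array([ 2.12255676e-03, -4.81725311e+01,  2.99242955e+01,  1.27545002e-02,
       -2.34092859e-04,  4.60382495e-06]), 'tcp_pos': array([ 0.15043957, -0.55451421,  0.23050625]), 'orientation': array([-8.09490790e-04,  9.91247926e-01,  1.32010955e-01,  2.77515512e-05]), 'wrist_force': array([-0.28470121, -0.2945885 , -1.33939917]), 'ft_torque': array([-0.00422482,  0.08159797, -0.02915738]), 'grip_force': 0.0, 'finger_gap': 0.0855897463053701} 0.0187
top 449.7315343580063 [ 0.39286091 -0.06158278  0.93182933] [[ 0.   -1.    0.02]
 [-0.99 -0.01 -0.13]
 [ 0.13 -0.02 -0.99]]
side 495.5003528532274 [ 0.41430616 -1.02212528  0.4655042 ] [[ 0.99 -0.11 -0.01]
 [-0.05 -0.37 -0.93]
 [ 0.1   0.92 -0.37]]
```

View pics/t0.png

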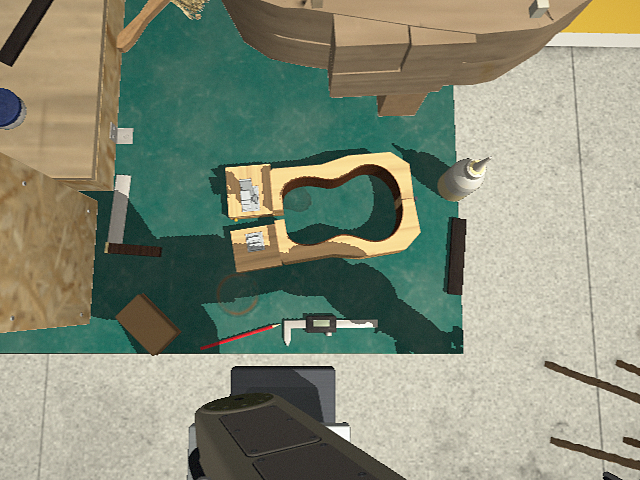

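View pics/s0.png

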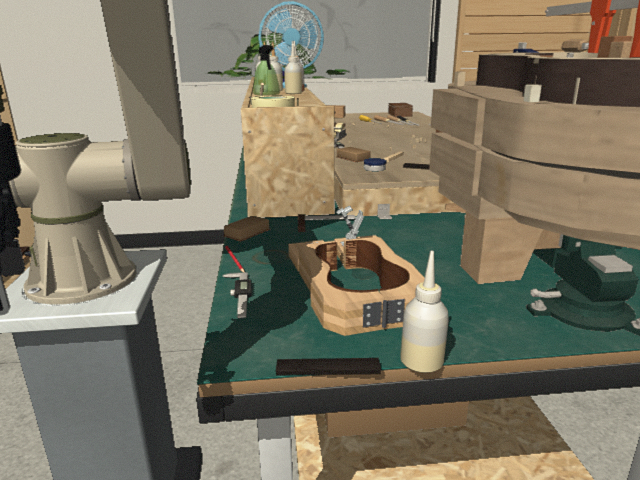

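The top view shows the mould lying along world axes: the tail hinge is on the right near (410,200), the fixed ear is at (250,190) and the loose ear at (255,247). I'll enlarge both views.

```bash
python3 - <<'E'
from h import *
p=cv2.imread('pics/t0.png');q=cv2.imread('pics/s0.png')
a=cv2.resize(p[150:280,215:295],None,fx=4.5,fy=4.5,interpolation=cv2.INTER_CUBIC)
b=cv2.resize(q[190:290,280:380],None,fx=4.3,fy=4.3,interpolation=cv2.INTER_CUBIC)
o=np.zeros((600,800,3),np.uint8);o[:585,:360]=a;o[:430,365:795]=b;cv2.imwrite('pics/c0.png',o)
E
```

```text
(no output)
```

View pics/c0.png

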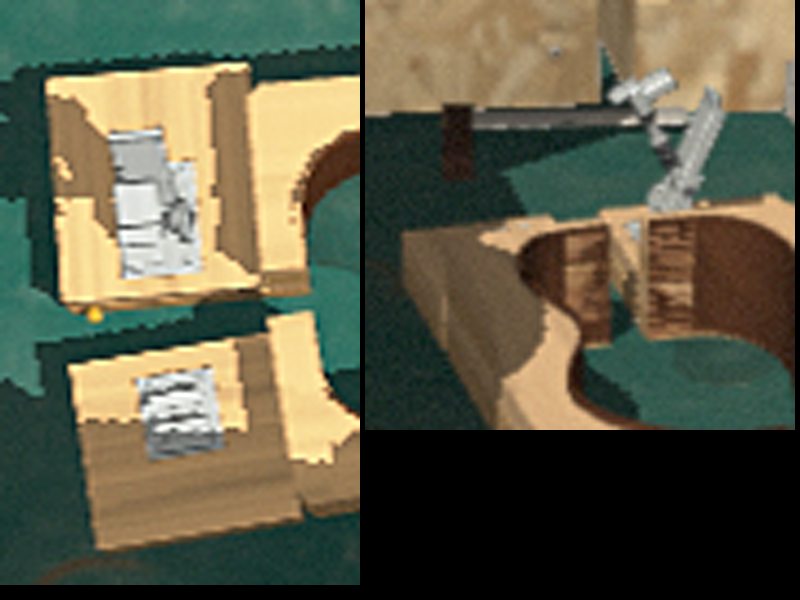

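The crop shows the fixed ear's seam edge from (62,303) to (258,285). The loose ear's corners are (68,365), (98,548) and (300,517), and its keeper is at (180,410). In the side crop the handle runs up right to (712,95) and the claw head is up left at (645,85).

```bash
python3 - <<'E'
from h import *
T=lambda x,y,z=None:w('top','t0',x/4.5+215,y/4.5+150,z)
for n,x,y in[('fix seam L',62,303),('fix far L',45,78),('fix seam R',258,285),('loose seamL',68,365),('loose outL',98,548),('loose outR',300,517)]:print(n,T(x,y,.032))
for n,x,y in[('keepTL',137,380),('keepTR',212,367),('keepBL',150,458),('keepBR',222,445),('slot1',180,397),('slot',180,412),('s',180,425)]:print(n,T(x,y,.042),T(x,y))
S=lambda x,y:w('side','s0',(x-365)/4.3+280,y/4.3+190)
for n,x,y in[('handle end',710,100),('h mid',697,140),('pivot',665,192),('head',655,85),('head2',630,95),('rod',655,135)]:print(n,S(x,y))
for n,x,y in[('handle end',135,145),('2',140,165),('3',135,200),('4',140,255),('5',180,215),('6',180,260),('7',185,180)]:print(n,T(x,y))
for n,u,v in[('hinge top',412,200),('hinge',405,160),('tail',420,238),('bench',330,200)]:print(n,w('top','t0',u,v))
for n,u,v in[('h',384,305),('h2',384,325),('shelf R edge',335,215)]:print(n,w('side','s0',u,v))
for n,u,v in[('bottle',470,170),('cal',330,325),('block',148,322),('shelf',98,200),('gtr',400,105),('gtr2',390,80),('boxR',110,150)]:print(n,w('top','t0',u,v))
E
```

```text
fix seam L [0.5622 0.0861 0.032 ]
fix far L [0.6665 0.0968 0.032 ]
fix seam R [ 0.5713 -0.0017  0.032 ]
loose seamL [0.534  0.0827 0.032 ]
loose outL [0.4521 0.0671 0.032 ]
loose outR [ 0.4664 -0.0221  0.032 ]
keepTL [0.526  0.0504 0.042 ] [0.5271 0.0514 0.0345]
keepTR [0.5321 0.0174 0.042 ] [0.5339 0.0184 0.0304]
keepBL [0.4912 0.0439 0.042 ] [0.4921 0.0448 0.0345]
keepBR [0.4972 0.0123 0.042 ] [0.4981 0.0129 0.0351]
slot1 [0.5185 0.0313 0.042 ] [0.519  0.0317 0.0382]
slot [0.5118 0.0311 0.042 ] [0.5125 0.0317 0.0366]
s [0.506 0.031 0.042] [0.506 0.031 0.042]
handle end [0.6191 0.0409 0.1058]
h mid [0.6111 0.0341 0.086 ]
pivot [0.5976 0.0543 0.0495]
head [0.5881 0.0329 0.1183]
head2 [0.5752 0.0353 0.1126]
rod [0.5897 0.0417 0.0873]
handle end [0.6164 0.0459 0.1028]
2 [0.6102 0.0448 0.0937]
3 [0.5879 0.0428 0.1232]
4 [0.5669 0.0412 0.1149]
5 [0.6035 0.0342 0.0305]
6 [0.5811 0.033  0.0381]
7 [0.6188 0.0318 0.0347]
hinge top [ 0.5944 -0.2799  0.0636]
hinge [ 6.969e-01 -2.827e-01  4.000e-04]
tail [ 0.5273 -0.3102  0.0022]
bench [ 6.075e-01 -1.211e-01 -1.000e-04]
h [ 0.5996 -0.2893  0.05  ]
h2 [ 0.6003 -0.292   0.0121]
shelf R edge [0.6005 0.3293 0.0066]
bottle [ 0.637  -0.3728  0.1298]
cal [ 0.3471 -0.1202  0.0115]
block [0.3527 0.2383 0.0299]
shelf [0.6018 0.3631 0.0039]
gtr [ 0.7626 -0.2454  0.1277]
gtr2 [ 0.7301 -0.1949  0.2852]
boxR [0.7009 0.3334 0.0304]
```

```bash
python3 -m jog '[0.625,1,0,0,0,-0.0516,-1, 0.625,1,0,0,0,-0.0516,-1, 0.625,1,0,0,0,-0.0516,-1, 0.625,1,0,0,0,-0.0516,-1, 0.625,1,0,0,0,-0.0516,-1, 0.625,1,0,0,0,-0.0516,-1]' 20
python3 -m jog '[0.625,1,0,0,0,0,-1, 0.625,1,0,0,0,0,-1, 0.625,1,0,0,0,0,-1, 0.625,1,0,0,0,0,-1, 0.625,1,0,0,0,0,-1, 0.625,1,0,0,0,0,-1]'
python3 -m jog '[0.05,0.93,-0.4,0,0,0,-1, 0.05,0.93,-0.4,0,0,0,-1, 0.05,0.93,-0.4,0,0,0,-1, 0.05,0.93,-0.4,0,0,0,-1, 0.05,0.93,-0.4,0,0,0,-1, 0.05,0.93,-0.4,0,0,0,-1]'
```

```text
clock: 0.6
tcp_pos: [0.2762, -0.3515, 0.231]
orientation: [-0.001, 0.999, 0.052, -0.0]
wrist_force: [0.8, 0.5, 0.6]
finger_gap: 0.0124
grip_force: 0.0
clock: 1.1
tcp_pos: [0.4012, -0.1519, 0.2312]
orientation: [-0.0, 0.999, 0.052, 0.0]
wrist_force: [-0.3, -0.8, 0.9]
finger_gap: -0.0004
grip_force: 0.0
clock: 1.6
tcp_pos: [0.4075, 0.0361, 0.1484]
orientation: [-0.001, 0.998, 0.055, -0.003]
wrist_force: [-0.7, -1.4, -0.3]
finger_gap: -0.0
grip_force: 0.0
```

```bash
python3 -m jog '[0,0,-0.65,0,0,0,-1, 0,0,-0.65,0,0,0,-1, 0,0,-0.65,0,0,0,-1, 0,0,-0.65,0,0,0,-1, 0.1,0.01,-0.65,0,0,0,-1, 0.17,0.02,-0.65,0,0,0,-1, 0.19,0.02,-0.65,0,0,0,-1, 0.21,0.02,-0.65,0,0,0,-1, 0.23,0.02,-0.65,0,0,0,-1, 0.25,0.02,-0.65,0,0,0,-1]'
python3 -m jog '[0.01,0,0,0,0,0,-1, 0.02,0,0,0,0,0,-1, 0.03,0,0,0,0,0,-1, 0.04,0,0,0,0,0,-1]'
```

```text
clock: 2.43
tcp_pos: [0.4598, 0.035, 0.0218]
orientation: [-0.0, 0.999, 0.051, -0.001]
wrist_force: [-1.5, 2.1, -0.0]
finger_gap: 0.0001
grip_force: 0.9
clock: 2.77
tcp_pos: [0.4683, 0.035, 0.0214]
orientation: [0.0, 0.999, 0.051, -0.0]
wrist_force: [-0.5, 1.4, -0.1]
finger_gap: 0.0
grip_force: 0.9
```

```bash
python3 -m jog '[0.01,0,0,0,0,0,-1, 0.02,0,0,0,0,0,-1, 0.02,0,0,0,0,0,-1]'
python3 -m jog '[0.01,0,0,0,0,0,-1, 0.01,0,0,0,0,0,-1]'
```

```text
clock: 3.02
tcp_pos: [0.4723, 0.035, 0.0212]
orientation: [0.0, 0.999, 0.051, -0.0]
wrist_force: [-2.7, 1.2, 0.7]
finger_gap: 0.0
grip_force: 1.1
clock: 3.18
tcp_pos: [0.4723, 0.035, 0.0209]
orientation: [0.0, 0.999, 0.051, -0.002]
wrist_force: [-6.4, -0.1, 4.2]
finger_gap: 0.0
grip_force: 3.3
```

```bash
python3 -m jog '[0.01,0,0,0,0,0,-1, 0.01,0,0,0,0,0,-1]'
python3 -m jog '[-0.15,0,0,0,0,0,-1, -0.25,0,0,0,0,0,-1, -0.25,0,0.75,0,0,0,-1, -0.25,0,0.75,0,0,0,-1, -0.25,0,0.75,0,0,0,-0.2, -0.25,0,0.75,0,0,0,-0.2, -0.25,0,0.75,0,0,0,-0.2]'
python3 - <<'E'
from h import *
p,d=shot('top','t1');q,_=shot('side','s1')
a=cv2.resize(p[155:255,225:290,::-1],None,fx=6,fy=6,interpolation=cv2.INTER_CUBIC)
b=cv2.resize(q[195:265,310:380,::-1],None,fx=5.8,fy=5.8,interpolation=cv2.INTER_CUBIC)
o=np.zeros((600,800,3),np.uint8);o[:600,:390]=a;o[:406,394:800]=b;cv2.imwrite('pics/c1.png',o)
E
```

```text
clock: 3.35
tcp_pos: [0.4724, 0.0349, 0.0206]
orientation: [0.0, 0.999, 0.051, -0.004]
wrist_force: [-11.3, -0.0, 7.5]
finger_gap: 0.0
grip_force: 5.4
clock: 3.93
tcp_pos: [0.4313, 0.0343, 0.1777]
orientation: [0.001, 0.999, 0.051, 0.006]
wrist_force: [0.6, 0.7, -0.7]
finger_gap: 0.0339
grip_force: 0.0
```

View pics/c1.png

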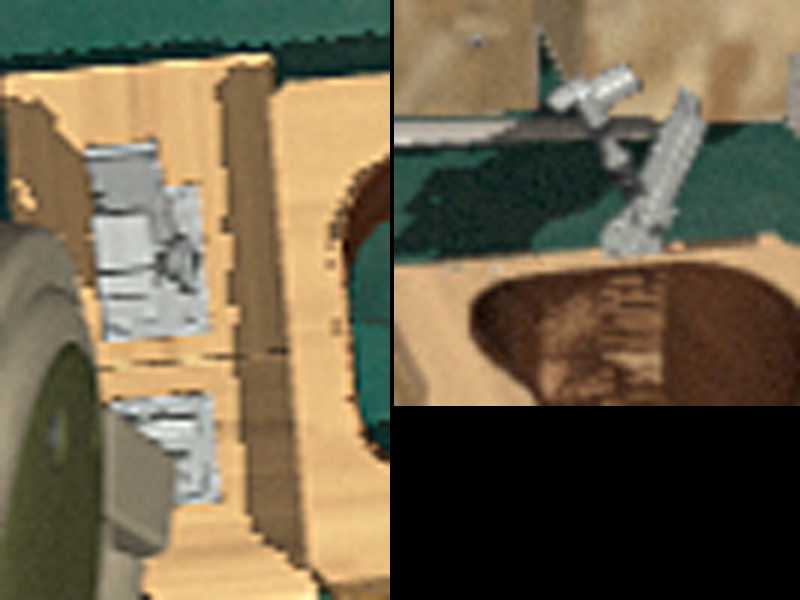

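Now the seam is closed (dark line near row 360 of the crop), and the lever and claw haven't moved. I'll profile the keeper from the first picture to find its slot, and plan the tab grip.

```bash
python3 - <<'E'
from h import *
p=cv2.imread('pics/t0.png',0).astype(np.float32);d=np.load('pics/t0.npy');c=eyes.calibration('top');R=np.array(c['R']);t=np.array(c['t'])
H=np.array([.601,-.289]);a=.178
for x in range(-54,-8,2):
    r=[]
    for y in(325,331,337):
        q=H+np.array([x*np.cos(a)-y*np.sin(a),x*np.sin(a)+y*np.cos(a)])/1e3
        X=R@np.array([*q,.042])+t;u=c['fx']*X[0]/X[2]+c['cx'];v=c['fy']*X[1]/X[2]+c['cy']
        r+=[int(cv2.getRectSubPix(p,(1,1),(float(u),float(v)))[0,0]),int(1e3*w('top','t0',round(u),round(v))[2])]
    print(x,r)
# head in mould frame from depth, t1 and s1
for n,f in(('top','t1'),('side','s1')):
    d=np.load(f'pics/{f}.npy');c=eyes.calibration(n);R=np.array(c['R']);t=np.array(c['t'])
    v,u=np.mgrid[:480,:640];P=np.stack([(u-c['cx'])/c['fx']*d,(v-c['cy'])/c['fy']*d,d],-1)[d>0];W=(P-t)@R
    W-=[.5669,.0403,0];a=.103;M=np.stack([W[:,0]*np.cos(a)+W[:,1]*np.sin(a),-W[:,0]*np.sin(a)+W[:,1]*np.cos(a),W[:,2]],1)*1e3
    M=M[(abs(M[:,1])<16)&(M[:,0]>-20)&(M[:,0]<75)&(M[:,2]>70)&(M[:,2]<140)]
    M=M[np.argsort(M[:,0])];print(n,len(M));print(M[::max(1,len(M)//60)].round().astype(int).tolist())
E
```

```text
-54 [129, 31, 134, 30, 130, 31]
-52 [127, 30, 128, 33, 128, 29]
-50 [116, 35, 120, 31, 117, 33]
-48 [91, 38, 121, 34, 89, 38]
-46 [111, 41, 100, 42, 106, 41]
-44 [120, 41, 125, 43, 127, 41]
-42 [124, 43, 118, 41, 116, 42]
-40 [165, 43, 115, 44, 108, 43]
-38 [207, 41, 239, 44, 127, 42]
-36 [235, 41, 229, 42, 204, 43]
-34 [160, 34, 128, 40, 163, 34]
-32 [119, 34, 100, 31, 132, 34]
-30 [188, 37, 225, 36, 205, 33]
-28 [205, 35, 206, 35, 206, 34]
-26 [214, 32, 235, 39, 211, 34]
-24 [240, 42, 234, 42, 237, 43]
-22 [194, 41, 252, 43, 194, 43]
-20 [103, 35, 121, 34, 132, 35]
-18 [141, 34, 101, 34, 193, 34]
-16 [224, 32, 206, 32, 221, 34]
-14 [205, 34, 236, 33, 203, 34]
-12 [188, 32, 179, 34, 168, 35]
-10 [212, 33, 203, 30, 205, 30]
top 327
[[-2, 0, 114], [-2, 7, 115], [-1, -4, 114], [1, 7, 112], [1, 1, 115], [3, -3, 116], [3, 1, 115], [4, 2, 119], [5, 8, 118], [6, 4, 119], [7, -4, 121], [8, 0, 120], [9, -4, 121], [10, 7, 122], [11, -8, 121], [12, 5, 121], [13, -2, 120], [14, -7, 115], [15, -6, 120], [15, -1, 120], [16, 9, 119], [17, -1, 119], [18, -6, 120], [19, 3, 122], [20, 8, 119], [20, -
[... 847 characters left out ...]
2, 117], [21, 3, 89], [21, -12, 118], [22, -1, 84], [22, 0, 85], [23, -5, 80], [24, -10, 115], [24, 1, 121], [25, -7, 85], [26, 7, 122], [26, -3, 76], [27, -6, 119], [28, -6, 70], [29, -10, 120], [29, -2, 71], [30, -5, 116], [31, 8, 121], [32, -7, 118], [34, -2, 78], [36, -9, 70], [38, -4, 73], [38, -11, 76], [40, -6, 72], [40, -12, 76], [41, -10, 78], [42, -7, 84], [43, 5, 85], [43, -9, 82], [44, -8, 77], [45, 4, 90], [45, -11, 78], [46, -1, 86], [46, -8, 86], [47, 11, 92], [47, -12, 90], [48, -1, 98], [49, -8, 81], [49, -13, 102], [49, 4, 101], [50, -11, 92], [50, 0, 110], [51, 2, 102], [52, -13, 95], [52, 5, 103], [52, -12, 87], [53, -10, 89], [54, 4, 111], [54, -11, 106], [55, -10, 103]]
```

```bash
python3 -m jog '[0.81,0.04,0.05,0,0,0,0, 0.81,0.04,0.05,0,0,0,0, 0.81,0.04,0.05,0,0,0,0, 0.81,0.04,0.05,0,0,0,0, 0.81,0.04,0.05,0,0,0,0, 0.81,0.04,0.05,0,0,0,0, 0.81,0.04,0.05,0,0,0,0]'
```

```text
clock: 4.62
tcp_pos: [0.5872, 0.043, 0.179]
orientation: [-0.0, 0.999, 0.051, -0.002]
wrist_force: [-0.6, -0.4, 0.5]
finger_gap: 0.0426
grip_force: 0.0
```

Descend around the tab and pinch.

```bash
python3 -m jog '[0.01,0,-0.2,0,0,0,0, 0.01,0,-0.39,0,0,0,0, 0.01,0,-0.39,0,0,0,0, 0.01,0,-0.39,0,0,0,-0.8, 0.01,0,-0.39,0,0,0,-0.8, 0.01,0,-0.39,0,0,0,-0.8, 0.01,0,-0.39,0,0,0,-0.8, 0.01,0,-0.39,0,0,0,-0.8, 0.01,0,-0.39,0,0,0,-0.8]' 20
python3 - <<'E'
from h import *
p,d=shot('top','t2');q,_=shot('side','s2')
a=cv2.resize(p[155:255,225:290,::-1],None,fx=6,fy=6,interpolation=cv2.INTER_CUBIC)
b=cv2.resize(q[165:265,310:380,::-1],None,fx=5.8,fy=5.8,interpolation=cv2.INTER_CUBIC)
o=np.zeros((600,800,3),np.uint8);o[:600,:390]=a;o[:580,394:800]=b;cv2.imwrite('pics/c2.png',o)
E
```

```text
clock: 5.37
tcp_pos: [0.5911, 0.0432, 0.1052]
orientation: [0.0, 0.999, 0.051, 0.001]
wrist_force: [-2.0, 2.2, 4.3]
finger_gap: 0.0176
grip_force: 25.3
```

View pics/c2.png

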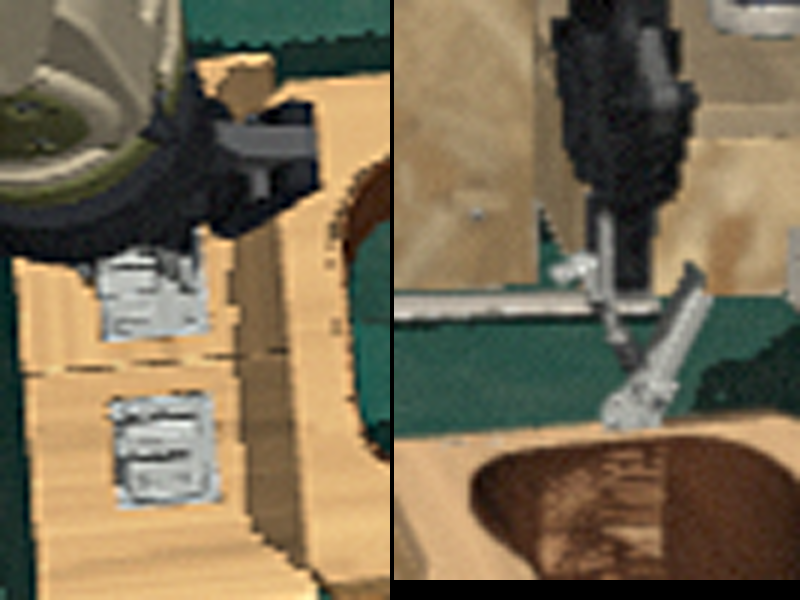

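The top crop shows the keeper's slot as a dark band around (150,455), with the nose towards the seam. In the side crop the fingers hold the tab around (605,260). I'll work out the arc about the swivel.

```bash
cat > arc.py <<'E'
import numpy as np
S=np.array([37.2,60]);r=61.35;d=15
T0=np.array([24.4,105])
for i in range(1,11):
    th=1.361-(1.361-.25)*i/10; b=.6*i/10
    T=S+r*np.array([-np.cos(th),np.sin(th)])+d*np.array([np.sin(b),-np.cos(b)])-T0
    print([round(float(v),3) for v in (T[0]*.9947/200,T[0]*.103/200,T[1]/200,.103*b/np.pi,-.9947*b/np.pi,0,-.8)])
E
python3 arc.py
```

```text
[-0.028, -0.003, -0.009, 0.002, -0.019, 0.0, -0.8]
[-0.055, -0.006, -0.021, 0.004, -0.038, 0.0, -0.8]
[-0.081, -0.008, -0.036, 0.006, -0.057, 0.0, -0.8]
[-0.104, -0.011, -0.054, 0.008, -0.076, 0.0, -0.8]
[-0.126, -0.013, -0.075, 0.01, -0.095, 0.0, -0.8]
[-0.145, -0.015, -0.099, 0.012, -0.114, 0.0, -0.8]
[-0.161, -0.017, -0.125, 0.014, -0.133, 0.0, -0.8]
[-0.174, -0.018, -0.152, 0.016, -0.152, 0.0, -0.8]
[-0.183, -0.019, -0.181, 0.018, -0.171, 0.0, -0.8]
[-0.19, -0.02, -0.211, 0.02, -0.19, 0.0, -0.8]
```

```bash
python3 -m jog '[-0.028,-0.003,-0.009,0.002,-0.019,0,-0.8, -0.055,-0.006,-0.021,0.004,-0.038,0,-0.8, -0.081,-0.008,-0.036,0.006,-0.057,0,-0.8, -0.104,-0.011,-0.054,0.008,-0.076,0,-0.8]' 20
```

```text
clock: 5.8
tcp_pos: [0.573, 0.0412, 0.0951]
orientation: [-0.007, 0.991, 0.051, 0.125]
wrist_force: [1.9, 4.1, 2.0]
finger_gap: 0.0176
grip_force: 25.6
```

```bash
python3 -m jog '[-0.022,-0.002,-0.021,0.002,-0.019,0,-0.8, -0.041,-0.004,-0.045,0.004,-0.038,0,-0.8, -0.057,-0.006,-0.071,0.006,-0.057,0,-0.8, -0.07,-0.007,-0.098,0.008,-0.076,0,-0.8, -0.079,-0.008,-0.127,0.01,-0.095,0,-0.8, -0.086,-0.009,-0.157,0.012,-0.114,0,-0.8, -0.086,-0.009,-0.157,0.012,-0.114,0,-0.8]'
python3 - <<'E'
from h import *
p,d=shot('top','t3');q,_=shot('side','s3')
a=cv2.resize(p[155:255,225:290,::-1],None,fx=6,fy=6,interpolation=cv2.INTER_CUBIC)
b=cv2.resize(q[165:265,310:380,::-1],None,fx=5.8,fy=5.8,interpolation=cv2.INTER_CUBIC)
o=np.zeros((600,800,3),np.uint8);o[:600,:390]=a;o[:580,394:800]=b;cv2.imwrite('pics/c3.png',o)
E
```

```text
clock: 6.38
tcp_pos: [0.5507, 0.0394, 0.0603]
orientation: [-0.016, 0.954, 0.049, 0.296]
wrist_force: [0.2, 2.0, 1.3]
finger_gap: 0.0174
grip_force: 27.0
```

View pics/c3.png

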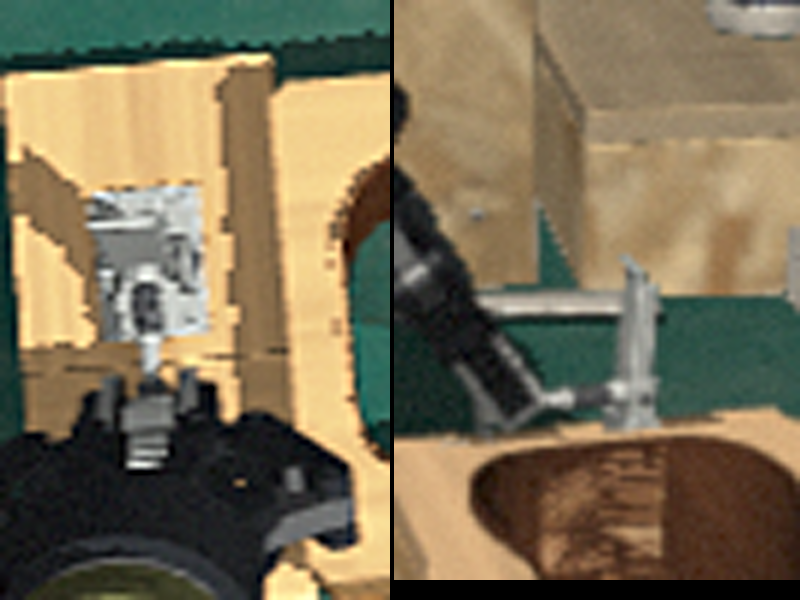

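The side crop shows the claw about level with the lever upright. In the top crop the head is between the fingers at rows 390–470. I'll check the head's depth profile along x.

```bash
python3 - <<'E'
from h import *
a=.103
p=cv2.imread('pics/t3.png')
for yy in range(330,500,7):
    r=w('top','t3',225+150/6,155+yy/6)-[.5669,.0403,0]
    print(yy,(1e3*np.array([r[0]*np.cos(a)+r[1]*np.sin(a),-r[0]*np.sin(a)+r[1]*np.cos(a),r[2]])).round(1),p[int(155+yy/6),250])
E
```

```text
330 [ 4.  -0.9 64.6] [154 158 152]
337 [-183.6  -83.5  931.8] [250 252 247]
344 [-0.4 -0.5 63.9] [217 218 213]
351 [-2.6 -0.2 63.2] [216 218 209]
358 [-4.6  0.2 61.8] [219 222 214]
365 [-7.2  0.1 63.3] [224 225 218]
372 [-9.2  0.5 61.7] [103 102  94]
379 [-12.1   0.4  64.5] [74 73 69]
386 [-14.5   0.6  64.9] [43 42 39]
393 [-17.    0.7  66.3] [49 48 50]
400 [-18.4   1.3  60.9] [108 114 109]
407 [-23.6  -0.1  77. ] [101 103 102]
414 [-26.7  -0.3  81. ] [116 120 117]
421 [-29.   -0.1  81.4] [128 130 127]
428 [-30.7   0.4  78.6] [75 75 73]
435 [-31.2   1.5  68.7] [81 84 83]
442 [-32.4   2.2  62.6] [128 131 128]
449 [-34.9   2.4  63.4] [75 76 75]
456 [-32.3   5.5  34.5] [86 90 86]
463 [-36.    4.9  42. ] [168 171 171]
470 [-62.3  -9.5 188.7] [6 4 2]
477 [-64.8  -9.8 192.7] [31 30 28]
484 [-67.3  -9.9 195.9] [32 23 22]
491 [-69.6 -10.  198.1] [36 28 28]
498 [-72.9 -10.7 207. ] [34 26 29]
```

```bash
python3 -m jog '[-0.005,0,-0.02,0,0,0,-0.8, -0.009,-0.001,-0.035,0,0,0,-0.8, -0.009,-0.001,-0.035,0,0,0,-0.8]'
python3 -m jog '[-0.002,0,-0.01,0,0,0,-0.8, -0.003,0,-0.015,0,0,0,-0.8]'
```

```text
clock: 6.73
tcp_pos: [0.552, 0.039, 0.0548]
orientation: [-0.016, 0.954, 0.049, 0.295]
wrist_force: [-1.7, 3.4, 1.8]
finger_gap: 0.0174
grip_force: 27.5
clock: 6.9
tcp_pos: [0.5523, 0.039, 0.0535]
orientation: [-0.016, 0.953, 0.05, 0.297]
wrist_force: [-17.8, 3.6, 28.4]
finger_gap: 0.0174
grip_force: 31.4
```

```bash
python3 -m jog '[0,0,0.02,0,0,0,-0.8, 0,0,0.025,0,0,0,-0.8, -0.013,-0.001,0.025,0,0,0,-0.8, -0.013,-0.001,0.025,0,0,0,-0.8]'
python3 -m jog '[-0.001,0,-0.01,0,0,0,-0.8, -0.001,0,-0.015,0,0,0,-0.8]'
python3 -m jog '[-0.001,0,-0.005,0,0,0,-0.8, -0.001,0,-0.005,0,0,0,-0.8]'
```

```text
clock: 7.23
tcp_pos: [0.5485, 0.0386, 0.0567]
orientation: [-0.016, 0.954, 0.049, 0.295]
wrist_force: [2.8, 3.4, -1.6]
finger_gap: 0.017
grip_force: 26.9
clock: 7.4
tcp_pos: [0.5482, 0.0386, 0.0537]
orientation: [-0.016, 0.954, 0.049, 0.296]
wrist_force: [-1.6, 3.8, 3.7]
finger_gap: 0.0176
grip_force: 27.7
clock: 7.57
tcp_pos: [0.5478, 0.0386, 0.0526]
orientation: [-0.016, 0.954, 0.049, 0.296]
wrist_force: [1.9, 4.6, 2.7]
finger_gap: 0.0172
grip_force: 27.5
```

```bash
python3 -m jog '[-0.001,0,-0.005,0,0,0,-0.8, -0.002,0,-0.007,0,0,0,-0.8]'
python3 -m jog '[-0.001,0,-0.005,0,0,0,-0.8, -0.002,0,-0.007,0,0,0,-0.8]'
```

```text
clock: 7.73
tcp_pos: [0.5476, 0.0386, 0.0513]
orientation: [-0.016, 0.954, 0.049, 0.296]
wrist_force: [2.7, 4.3, 2.8]
finger_gap: 0.0172
grip_force: 27.5
clock: 7.9
tcp_pos: [0.5472, 0.0385, 0.0499]
orientation: [-0.016, 0.954, 0.049, 0.296]
wrist_force: [4.4, 3.7, 2.3]
finger_gap: 0.0175
grip_force: 27.4
```

```bash
python3 -m jog '[-0.001,0,-0.005,0,0,0,-0.8, -0.001,0,-0.007,0,0,0,-0.8]'
python3 -m jog '[-0.001,0,-0.005,0,0,0,-0.8, -0.001,0,-0.007,0,0,0,-0.8]'
```

```text
clock: 8.07
tcp_pos: [0.547, 0.0385, 0.0485]
orientation: [-0.016, 0.954, 0.049, 0.296]
wrist_force: [2.7, 3.6, 3.5]
finger_gap: 0.0172
grip_force: 27.6
clock: 8.23
tcp_pos: [0.5469, 0.0385, 0.0473]
orientation: [-0.016, 0.954, 0.049, 0.296]
wrist_force: [0.0, 3.6, 9.2]
finger_gap: 0.0174
grip_force: 28.4
```

```bash
python3 -m jog '[0.002,0,0.002,0,0,0,-0.8, 0.007,0.001,0.002,0,0,0,-0.8, 0.007,0.001,0.002,0,0,0,-0.8]'
python3 -m jog '[0.004,0,0,0,0,0,-0.8, 0.007,0.001,0,0,0,0,-0.8]'
```

```text
clock: 8.48
tcp_pos: [0.547, 0.0386, 0.047]
orientation: [-0.015, 0.954, 0.049, 0.295]
wrist_force: [-2.5, 2.9, 8.4]
finger_gap: 0.0173
grip_force: 28.7
clock: 8.65
tcp_pos: [0.5475, 0.0387, 0.0467]
orientation: [-0.015, 0.954, 0.049, 0.295]
wrist_force: [-13.6, 1.3, 19.3]
finger_gap: 0.0171
grip_force: 30.5
```

```bash
python3 -m jog '[0,0,0.005,0,0,0,-0.8, 0,0,0.008,0,0,0,-0.8]'
python3 -m jog '[0.004,0,0,0,0,0,-0.8, 0.006,0.001,0.002,0,0,0,-0.8]'
```

```text
clock: 8.82
tcp_pos: [0.5473, 0.0388, 0.0476]
orientation: [-0.016, 0.954, 0.049, 0.294]
wrist_force: [2.2, 2.9, -1.6]
finger_gap: 0.0177
grip_force: 27.4
clock: 8.98
tcp_pos: [0.5475, 0.0389, 0.0471]
orientation: [-0.015, 0.955, 0.048, 0.293]
wrist_force: [-5.9, 0.9, 4.6]
finger_gap: 0.0178
grip_force: 28.5
```

```bash
python3 -m jog '[0.004,0,0.002,0,0,0,-0.8, 0.005,0,0.004,0,0,0,-0.8]'
python3 -m jog '[0.004,0,0.002,0,0,0,-0.8, 0.005,0,0.003,0,0,0,-0.8]'
```

```text
clock: 9.15
tcp_pos: [0.5479, 0.039, 0.0473]
orientation: [-0.016, 0.955, 0.048, 0.292]
wrist_force: [-4.6, 1.6, 1.8]
finger_gap: 0.0171
grip_force: 28.1
clock: 9.32
tcp_pos: [0.5484, 0.0391, 0.0475]
orientation: [-0.016, 0.955, 0.048, 0.292]
wrist_force: [-5.7, 1.6, 1.3]
finger_gap: 0.0173
grip_force: 28.1
```

Dragging at about 5 N, as the brief said; I'll keep drawing.

```bash
python3 -m jog '[0.004,0,0,0,0,0,-0.8, 0.008,0.001,0.001,0,0,0,-0.8]'
python3 -m jog '[0.004,0,0,0,0,0,-0.8, 0.008,0.001,0.001,0,0,0,-0.8]'
python3 -m jog '[0.004,0,0,0,0,0,-0.8, 0.006,0.001,0.001,0,0,0,-0.8]'
```

```text
clock: 9.48
tcp_pos: [0.5498, 0.0392, 0.0475]
orientation: [-0.016, 0.955, 0.048, 0.292]
wrist_force: [-6.2, 1.1, 1.7]
finger_gap: 0.0174
grip_force: 28.2
clock: 9.65
tcp_pos: [0.5501, 0.0393, 0.0471]
orientation: [-0.015, 0.956, 0.048, 0.291]
wrist_force: [-17.9, -1.4, 14.2]
finger_gap: 0.0176
grip_force: 30.2
clock: 9.82
tcp_pos: [0.5503, 0.0393, 0.0469]
orientation: [-0.015, 0.956, 0.048, 0.29]
wrist_force: [-21.5, -2.6, 15.4]
finger_gap: 0.0172
grip_force: 30.8
```

The lip bears: force rose to over 20 N with no further travel. Next I release, retreat along the tool and look.

```bash
python3 -m jog '[-0.004,0,0.002,0,0,0,-0.8, -0.004,0,0.002,0,0,0,0, -0.004,0,0.002,0,0,0,0, -0.004,0,0.002,0,0,0,0, -0.004,0,0.002,0,0,0,0]'
python3 -m jog '[-0.12,-0.012,0.17,0,0,0,0, -0.24,-0.025,0.35,0,0,0,0, -0.35,-0.036,0.5,0,0,0,0, -0.35,-0.036,0.7,0,0,0,0, -0.35,-0.036,0.7,0,0,0,0]'
python3 - <<'E'
from h import *
p,d=shot('top','t4');q,_=shot('side','s4')
a=cv2.resize(p[155:255,225:290,::-1],None,fx=6,fy=6,interpolation=cv2.INTER_CUBIC)
b=cv2.resize(q[165:265,310:380,::-1],None,fx=5.8,fy=5.8,interpolation=cv2.INTER_CUBIC)
o=np.zeros((600,800,3),np.uint8);o[:600,:390]=a;o[:580,394:800]=b;cv2.imwrite('pics/c4.png',o)
E
```

```text
clock: 10.23
tcp_pos: [0.5558, 0.0394, 0.0513]
orientation: [-0.015, 0.954, 0.049, 0.295]
wrist_force: [-0.3, -0.1, -0.1]
finger_gap: 0.0426
grip_force: 0.0
clock: 10.65
tcp_pos: [0.4887, 0.0317, 0.2001]
orientation: [-0.014, 0.952, 0.049, 0.301]
wrist_force: [2.1, -1.4, 1.8]
finger_gap: 0.0429
grip_force: 0.0
```

View pics/c4.png

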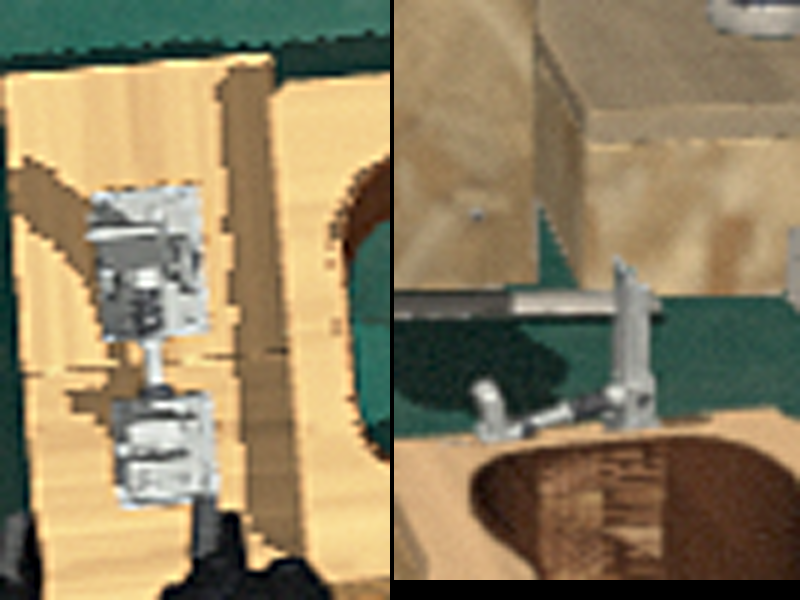

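The side crop shows the claw head down in the keeper at (490,425) with the lever about 1.65 rad up. The seam is still closed. Next I turn the tool upright, shut the fingers and go in front of the lever's upper face.

```bash
python3 -m jog '[0.1,0.01,0,-0.004,0.036,0,-1, 0.2,0.02,0,-0.008,0.072,0,-1, 0.3,0.03,0,-0.012,0.108,0,-1, 0.35,0.035,0,-0.016,0.144,0,-1, 0.35,0.035,0,-0.0197,0.19,0,-1, 0.35,0.035,0,-0.0197,0.19,0,-1, 0.35,0.035,0,-0.0197,0.19,0,-1, 0.35,0.035,0,-0.0197,0.19,0,-1]' 20
```

```text
clock: 11.42
tcp_pos: [0.5553, 0.0397, 0.1886]
orientation: [-0.001, 0.999, 0.051, -0.002]
wrist_force: [-0.3, 0.1, 0.2]
finger_gap: -0.0002
grip_force: 0.0
```

```bash
python3 -m jog '[0.01,0,-0.2,0,0,0,-1, 0.02,0,-0.41,0,0,0,-1, 0.02,0,-0.425,0,0,0,-1, 0.04,0.003,-0.425,0,0,0,-1, 0.07,0.006,-0.425,0,0,0,-1, 0.09,0.008,-0.425,0,0,0,-1, 0.09,0.008,-0.425,0,0,0,-1]'
cat > lev.py <<'E'
import numpy as np,sys
x,z=map(float,sys.argv[1:3]);s=58  # current TCP, world m
m=lambda l:np.array([30+s*np.cos(l)-6.4*np.sin(l)-11,48+s*np.sin(l)+6.4*np.cos(l)])
X=(x-.5669)*1e3/.9947
for l in np.arange(1.6,-.01,-.1):
    T=m(l)-[X,z*1e3];print(round(float(l),2),(T*[.9947,1]/200).round(3),round(T[0]*.103/200,3))
E
python3 lev.py .573 .104
```

```text
clock: 12.0
tcp_pos: [0.5765, 0.0411, 0.1093]
orientation: [-0.0, 0.999, 0.051, 0.003]
wrist_force: [0.9, -1.3, -0.1]
finger_gap: 0.0002
grip_force: 0.0
1.6 [0.024 0.009] 0.002
1.5 [0.053 0.012] 0.005
1.4 [0.082 0.011] 0.008
1.3 [0.11  0.008] 0.011
1.2 [0.139 0.002] 0.014
1.1 [ 0.166 -0.007] 0.017
1.0 [ 0.193 -0.019] 0.02
0.9 [ 0.218 -0.033] 0.023
0.8 [ 0.242 -0.05 ] 0.025
0.7 [ 0.264 -0.069] 0.027
0.6 [ 0.284 -0.09 ] 0.029
0.5 [ 0.302 -0.113] 0.031
0.4 [ 0.317 -0.138] 0.033
0.3 [ 0.33  -0.164] 0.034
0.2 [ 0.34  -0.191] 0.035
0.1 [ 0.348 -0.219] 0.036
-0.0 [ 0.352 -0.248] 0.036
```

```bash
python3 -m jog '[0.024,0.002,0.005,0,0,0,-1, 0.04,0.004,0.01,0,0,0,-1, 0.053,0.005,0.012,0,0,0,-1, 0.068,0.006,0.012,0,0,0,-1, 0.082,0.008,0.011,0,0,0,-1, 0.096,0.009,0.01,0,0,0,-1, 0.11,0.011,0.008,0,0,0,-1]'
```

```text
clock: 12.58
tcp_pos: [0.5956, 0.0434, 0.1079]
orientation: [-0.0, 0.999, 0.051, -0.0]
wrist_force: [-4.6, -1.2, 3.6]
finger_gap: -0.0002
grip_force: 1.9
```

```bash
python3 -m jog '[0.014,0.002,-0.003,0,0,0,-1, 0.029,0.003,-0.006,0,0,0,-1, 0.043,0.005,-0.01,0,0,0,-1, 0.056,0.006,-0.015,0,0,0,-1, 0.07,0.008,-0.021,0,0,0,-1, 0.083,0.009,-0.027,0,0,0,-1]'
```

```text
clock: 13.08
tcp_pos: [0.6126, 0.0452, 0.1025]
orientation: [-0.0, 0.999, 0.051, 0.0]
wrist_force: [-2.3, -0.8, 3.1]
finger_gap: -0.0002
grip_force: 1.8
```

```bash
python3 -m jog '[0.012,0.001,-0.007,0,0,0,-1, 0.025,0.002,-0.014,0,0,0,-1, 0.037,0.004,-0.022,0,0,0,-1, 0.049,0.005,-0.031,0,0,0,-1, 0.06,0.006,-0.04,0,0,0,-1, 0.071,0.007,-0.05,0,0,0,-1, 0.081,0.008,-0.06,0,0,0,-1, 0.091,0.009,-0.071,0,0,0,-1, 0.1,0.01,-0.082,0,0,0,-1, 0.109,0.011,-0.094,0,0,0,-1]'
```

```text
clock: 13.92
tcp_pos: [0.6347, 0.0474, 0.0839]
orientation: [-0.0, 0.999, 0.051, 0.001]
wrist_force: [1.1, -0.2, 3.1]
finger_gap: -0.0002
grip_force: 1.4
```

```bash
python3 -m jog '[0.008,0.001,-0.012,0,0,0,-1, 0.015,0.002,-0.025,0,0,0,-1, 0.022,0.002,-0.038,0,0,0,-1, 0.028,0.003,-0.051,0,0,0,-1, 0.033,0.003,-0.064,0,0,0,-1, 0.038,0.004,-0.078,0,0,0,-1, 0.042,0.004,-0.092,0,0,0,-1, 0.046,0.005,-0.106,0,0,0,-1]'
```

```text
clock: 14.58
tcp_pos: [0.6428, 0.0484, 0.0619]
orientation: [-0.0, 0.999, 0.051, -0.0]
wrist_force: [0.1, 0.2, 0.1]
finger_gap: 0.0
grip_force: 0.3
```

```bash
python3 -m jog '[0.002,0,-0.015,0,0,0,-1, 0.004,0,-0.028,0,0,0,-1, 0.004,0,-0.028,0,0,0,-1]'
python3 -m jog '[0,0,-0.004,0,0,0,-1, 0,0,-0.004,0,0,0,-1]'
```

```text
clock: 14.83
tcp_pos: [0.643, 0.0484, 0.0558]
orientation: [-0.0, 0.999, 0.051, -0.001]
wrist_force: [0.3, -0.4, 0.2]
finger_gap: -0.0001
grip_force: 0.0
clock: 15.0
tcp_pos: [0.6436, 0.0484, 0.0559]
orientation: [-0.0, 0.999, 0.051, -0.0]
wrist_force: [0.2, -0.3, 0.4]
finger_gap: -0.0002
grip_force: 0.0
```

```bash
python3 -m jog '[0,0,-0.005,0,0,0,-1, 0,0,-0.01,0,0,0,-1]'
python3 -m jog '[0,0,-0.004,0,0,0,-1, 0,0,-0.006,0,0,0,-1]'
```

```text
clock: 15.17
tcp_pos: [0.644, 0.0484, 0.0543]
orientation: [-0.0, 0.999, 0.051, 0.0]
wrist_force: [-1.2, -0.5, 9.2]
finger_gap: 0.0001
grip_force: 5.3
clock: 15.33
tcp_pos: [0.6441, 0.0484, 0.0544]
orientation: [-0.0, 0.999, 0.051, 0.001]
wrist_force: [-3.3, -0.5, 9.3]
finger_gap: -0.0
grip_force: 5.0
```

Down on its stop at z 54.4 mm, exactly the lever-down height. I'll retreat and look.

```bash
python3 -m jog '[0,0,0.2,0,0,0,-1, -0.2,0,0.5,0,0,0,-1, -0.6,0,0.7,0,0,0,-1, -1,0,0.8,0,0,0,-1, -1,0,0.8,0,0,0,-1, -1,0,0.8,0,0,0,-1, -1,0,0.8,0,0,0,-1, -1,0,0.8,0,0,0,-1]'
python3 - <<'E'
from h import *
p,d=shot('top','t5');q,_=shot('side','s5')
a=cv2.resize(p[155:255,225:290,::-1],None,fx=6,fy=6,interpolation=cv2.INTER_CUBIC)
b=cv2.resize(q[165:265,310:380,::-1],None,fx=5.8,fy=5.8,interpolation=cv2.INTER_CUBIC)
o=np.zeros((600,800,3),np.uint8);o[:600,:390]=a;o[:580,394:800]=b;cv2.imwrite('pics/c5.png',o)
E
```

```text
clock: 16.0
tcp_pos: [0.4397, 0.0488, 0.2157]
orientation: [-0.0, 0.999, 0.051, 0.001]
wrist_force: [-0.7, -0.6, 0.2]
finger_gap: 0.0
grip_force: 0.0
```

View pics/c5.png

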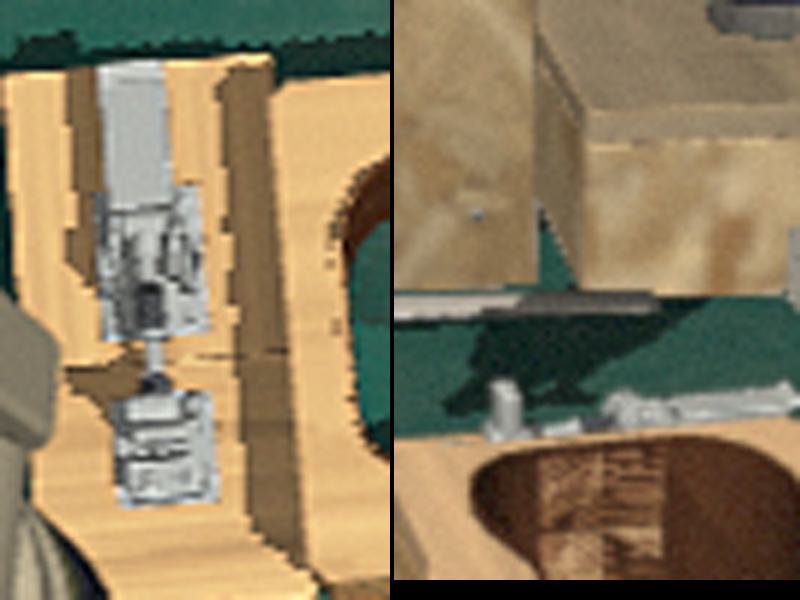

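The lever lies flat and the head sits over the keeper at (150,420). I'll check numerically that the lip is really down in the slot.

```bash
python3 - <<'E'
from h import *
a=.103
for f in('t4','t5'):
  print(f)
  for yy in range(372,470,6):
    r=w('top',f,250,155+yy/6)-[.5669,.0403,0]
    print(yy,(1e3*np.array([r[0]*np.cos(a)+r[1]*np.sin(a),-r[0]*np.sin(a)+r[1]*np.cos(a),r[2]])).round(1))
S=lambda f,x,y:w('side',f,(x-394)/5.8+310,y/5.8+165)
for f,x,y in(('s4',488,395),('s4',495,410),('s5',505,390),('s5',505,410)):
    r=S(f,x,y)-[.5669,.0403,0];print(f,(r*1e3).round(1))
E
```

```text
t4
372 [-7.8  1.2 54.6]
378 [-9.1  1.7 50.8]
384 [-12.    1.4  55.5]
390 [-13.6   1.8  53.4]
396 [-15.7   1.9  54.2]
402 [-17.6   2.1  53.3]
408 [-19.5   2.4  52.6]
414 [-22.1   2.2  56. ]
420 [-26.    1.4  66.5]
426 [-28.    1.5  66.7]
432 [-30.6   1.3  70.8]
438 [-31.9   1.8  66.5]
444 [-31.    3.5  50.5]
450 [-29.7   5.7  30.8]
456 [-31.6   5.9  30.1]
462 [-35.7   4.9  42.2]
468 [-37.8   4.9  43.1]
t5
372 [-6.3  1.9 47.3]
378 [-9.4  1.6 52.6]
384 [-11.7   1.6  54. ]
390 [-13.4   1.9  52.5]
396 [-19.    0.3  70.9]
402 [-20.3   0.7  67.9]
408 [-22.4   0.8  68.5]
414 [-24.1   1.1  67.4]
420 [-25.6   1.5  64.1]
426 [-25.7   2.8  53.7]
432 [-27.1   3.2  50.8]
438 [-28.9   3.5  49.9]
444 [-28.1   5.2  33.3]
450 [-30.4   5.3  35.3]
456 [-32.    5.7  32.3]
462 [-35.2   5.1  39. ]
468 [-37.8   5.   42.7]
s4 [-28.2 -12.1  66.4]
s4 [-25.8 -14.5  60.8]
s5 [-21.   -8.5  66.8]
s5 [-21.7 -13.5  60.2]
```

The tab top is at 68 mm, so the lip end is at about 35 mm, 7 mm below the keeper top and against the nose. Handing in.

```bash
python3 -c "
from workcell import env
print(env.hand_in())"
```

```text
the job is handed in; nothing more can be done
None
```

The mould is shut, the claw is hooked behind the keeper's nose and the lever is right down on its stop, handed in at about 16 s; force went over your 25 N limit: the claw pressed on the keeper at about 34 N for a moment while I felt for the slot, and the pinch on the tab read 25 to 31 N.

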